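# Find the full tin in the repair tray by hefting

### The arm

A 7-joint arm with a two-finger parallel gripper is mounted at the origin on the work surface. World frame = base frame: x ahead of the robot, y to its left, z up, the work surface at z = 0. Lengths are in m, angles in rad, forces in N, time in s.
With the tool pointing down it reaches from about 0.35 to 0.9 m from the base axis. Payload 7.2 kg.
Tool frame: the origin (TCP) lies midway between the tips of the shut fingers; the grasp point (between the pads) lies 19 mm behind it; z points along the fingers, y is the line along which they close (so a half turn about z gives the same grasp; the last joint's range is limited). The gripper opens to 85 mm and grips with 20 to 120 N. Pads are 22 mm wide; open, the fingers measure 114 mm over their backs; the gripper's body (76 mm by 85 mm) begins 54 mm behind the grasp point. The pads swing forward as they close: fully open they stand 13 mm farther back than shut.
Start: joints at [-1.277, 0.411, -0.013, 1.596, 0.006, 1.134, -0.082], TCP at [0.221, 0.585, 0.231] pointing down, gripper open.
Joint ranges: [-2.95, 2.95], [-0.29, 1.99], [-1.47, 1.44], [0.14, 2.54], [-1.03, 4.17], [0.13, 1.85], [-2.86, 2.86]. Speed limits (rad/s): [2.39, 2.39, 3.01, 3.01, 3.14, 3.14, 3.14].

### API

Orientations are given as a 3x3 rotation matrix whose columns are the frame's x, y, z axes.
In Python, from station import bot gives the robot as it stands.
- The arm moves only by the shell command python3 -m jog 'ROWS'. ROWS is text: rows parted by semicolons, each of 7 numbers parted by spaces: the turn, a rotation vector about the tool's x, y, z in degrees, then the shift along the tool's x, y, z in mm, then the opening, from -1 (shut) to 1 (fully open). A call has 1 to 8 rows; each row shifts and turns the commanded pose from where the row before left it, along the tool's axes as they then stand; what a row does not reach is not made up. A row lasts 1/8 s, in which the tool goes at most 62.5 mm and 10.7 degrees, less where a joint would pass 70% of its speed; a pose out of reach is approached as far as the arm can. A call with a gripper value outside its range is refused whole. The fingers move at their own pace and stop on an object; the grip force is fixed at half the most. Time passes only in rows, so rows that do not move let the fingers close. It gives the time, the measured TCP pose, the force, the opening and the grip force at its end, in the units of the state.
- bot.read_state(): the state, without advancing time (a new reading comes with each control period).
- bot.capture(name): name is "scene" or "top"; returns the picture (400x640x3 uint8, blue, green, red); there is no depth.
- bot.camera_model(name): a dict with "camera_matrix" (3x3 intrinsics, pixels), "extrinsics" (4x4, takes a point from world to camera coordinates). Camera axes: x right, y down, z forward; pixel columns grow to the right and rows downward; lengths in m; the calibration is good to about 2 mm. A picture is of the moment at which its call begins. camera_model takes no time and is no camera call.
- bot.hand_in(): hands the job in; it is judged then, once.
The state is a dict: "clock": time; "q": joint angles; "qvel": joint speeds; "joint_efforts": joint torques, N m; "position": TCP position; "eef_rot": TCP orientation; "contact_force": force on the tool from outside, world axes, zero at the start; "ft_torque": the same for the moment, N m; "finger_gap": finger opening in m; "finger_force": force on a finger pad.
Only numpy, scipy, OpenCV 4.12 (cv2) and the standard library are available. Lean on these libraries where they do the work, as an engineer would, in place of code of your own. Each camera call takes 0.05 s, during which the arm holds its last target. There are 200 camera calls.

### The job

Three identical closed tins of wheel parts stand in a row in the enamel tray and only the fullest is wanted: starting with the one on the robot's left and working to its right, lift each tin in turn a few centimetres clear of the tray to feel its weight, setting it down again where it stood before you lift the next. Then hold the heaviest one up, upright and still, about 20 cm above the tray, and finish while still holding it in the gripper (nothing else carrying it), with the two lighter tins standing back in their own places; if the last tin turns out to be the heaviest you may keep hold of it. Keep every tin upright and leave everything else in the tray and on the shelf where it is.

Things in the scene. Friction and masses are not known exactly. Their poses are not given: they have to be found in the camera images.
- tin_a_center (a point): centre (on the axis, half-way up) of a closed aluminium tin, one of three alike, upright on the tray floor: cylinder 56 mm across, 74 mm high, z its upright axis, lid fixed shut; this point is 41 mm above the work surface, 37 above the tray floor. The tins weigh 0.1 to 0.8 kg, the heaviest at least 0.2 kg more than the others; which place of the row each stands in changes from start to start
- tin_b_center (a point): centre (on the axis, half-way up) of a closed aluminium tin, one of three alike, upright on the tray floor: cylinder 56 mm across, 74 mm high, z its upright axis, lid fixed shut; this point is 41 mm above the work surface, 37 above the tray floor. The tins weigh 0.1 to 0.8 kg, the heaviest at least 0.2 kg more than the others; which place of the row each stands in changes from start to start
- tin_c_center (a point): centre (on the axis, half-way up) of a closed aluminium tin, one of three alike, upright on the tray floor: cylinder 56 mm across, 74 mm high, z its upright axis, lid fixed shut; this point is 41 mm above the work surface, 37 above the tray floor. The tins weigh 0.1 to 0.8 kg, the heaviest at least 0.2 kg more than the others; which place of the row each stands in changes from start to start
- tray: white enamel tray, blue lip, fixed, turned up to 0.22 rad; 320 mm (x, away from the robot) by 480 mm (y, to its left); origin under its centre on the work surface; floor 4 mm thick, rim 22 mm high. Tins in a row along its y, near +140 (left), 0, -140 mm (right), at x -70 to +30. A steel spring clip on its front (-x) rim at y +190 mm stands 55 mm above the work surface
- lever_1: white tyre lever lying loose in the tray along its y, beyond the tins (about 100 mm beyond the tray's centre); 210 mm long, 22 mm wide, 11 mm high; origin under its middle. Leave it alone
- lever_2: second white tyre lever, the same, lying beside the first near the far rim. Leave it alone
- valve_tool: small red valve tool with a cross bar, lying loose in the tray's near part between the left and middle tins; 70 mm long, 36 mm over the bar, 12 mm high; origin under its middle. Leave it alone
- padlock: brass padlock lying flat in the tray's near part between the middle and right tins; 67 mm long with its shackle, 34 mm wide, 16 mm high; origin under the middle of its brass body. Leave it alone
- mug: blue enamel mug standing on the shelf to the right of the tray, 80 mm across, 80 mm high, with a handle; origin under its centre. Leave it alone
- spanner: steel spanner lying on the shelf to the left of the tray, 180 mm long; origin under its middle. Leave it alone
Mind the look-alikes: they are no part of the job. What is shaped like the part that bears tin_b_center but pink is not meant.

How it is judged:
On the way, in this order (a step that is already met when the one before it is completed fails the run):
1. the left tin is lifted at least 25 mm off the tray floor in the gripper while the other two stand in their places (((height (world z) of tin_a_center above 0.066 m and contact force between tin_a and the fingers above 0.5 N and height (world z) of each of tin_b_center, tin_c_center below 0.048 m and y of tin_b_center in the frame of tray between -0.07 and 0.07 m and y of tin_c_center in the frame of tray below -0.07 m) or (height (world z) of tin_a_center above 0.066 m and contact force between tin_a and the fingers above 0.5 N and height (world z) of each of tin_c_center, tin_b_center below 0.048 m and y of tin_c_center in the frame of tray between -0.07 and 0.07 m and y of tin_b_center in the frame of tray below -0.07 m) or (height (world z) of tin_b_center above 0.066 m and contact force between tin_b and the fingers above 0.5 N and height (world z) of each of tin_a_center, tin_c_center below 0.048 m and y of tin_a_center in the frame of tray between -0.07 and 0.07 m and y of tin_c_center in the frame of tray below -0.07 m) or (height (world z) of tin_b_center above 0.066 m and contact force between tin_b and the fingers above 0.5 N and height (world z) of each of tin_c_center, tin_a_center below 0.048 m and y of tin_c_center in the frame of tray between -0.07 and 0.07 m and y of tin_a_center in the frame of tray below -0.07 m) or (height (world z) of tin_c_center above 0.066 m and contact force between tin_c and the fingers above 0.5 N and height (world z) of each of tin_a_center, tin_b_center below 0.048 m and y of tin_a_center in the frame of tray between -0.07 and 0.07 m and y of tin_b_center in the frame of tray below -0.07 m) or (height (world z) of tin_c_center above 0.066 m and contact force between tin_c and the fingers above 0.5 N and height (world z) of each of tin_b_center, tin_a_center below 0.048 m and y of tin_b_center in the frame of tray between -0.07 and 0.07 m and y of tin_a_center in the frame of tray below -0.07 m))), for 0.2 s.
2. the middle tin is lifted at least 25 mm off the tray floor in the gripper while the other two stand in their places (((height (world z) of tin_a_center above 0.066 m and contact force between tin_a and the fingers above 0.5 N and height (world z) of each of tin_b_center, tin_c_center below 0.048 m and y of tin_b_center in the frame of tray above 0.07 m and y of tin_c_center in the frame of tray below -0.07 m) or (height (world z) of tin_a_center above 0.066 m and contact force between tin_a and the fingers above 0.5 N and height (world z) of each of tin_c_center, tin_b_center below 0.048 m and y of tin_c_center in the frame of tray above 0.07 m and y of tin_b_center in the frame of tray below -0.07 m) or (height (world z) of tin_b_center above 0.066 m and contact force between tin_b and the fingers above 0.5 N and height (world z) of each of tin_a_center, tin_c_center below 0.048 m and y of tin_a_center in the frame of tray above 0.07 m and y of tin_c_center in the frame of tray below -0.07 m) or (height (world z) of tin_b_center above 0.066 m and contact force between tin_b and the fingers above 0.5 N and height (world z) of each of tin_c_center, tin_a_center below 0.048 m and y of tin_c_center in the frame of tray above 0.07 m and y of tin_a_center in the frame of tray below -0.07 m) or (height (world z) of tin_c_center above 0.066 m and contact force between tin_c and the fingers above 0.5 N and height (world z) of each of tin_a_center, tin_b_center below 0.048 m and y of tin_a_center in the frame of tray above 0.07 m and y of tin_b_center in the frame of tray below -0.07 m) or (height (world z) of tin_c_center above 0.066 m and contact force between tin_c and the fingers above 0.5 N and height (world z) of each of tin_b_center, tin_a_center below 0.048 m and y of tin_b_center in the frame of tray above 0.07 m and y of tin_a_center in the frame of tray below -0.07 m))), for 0.2 s.
3. the right tin is lifted at least 25 mm off the tray floor in the gripper while the other two stand in their places (((height (world z) of tin_a_center above 0.066 m and contact force between tin_a and the fingers above 0.5 N and height (world z) of each of tin_b_center, tin_c_center below 0.048 m and y of tin_b_center in the frame of tray above 0.07 m and y of tin_c_center in the frame of tray between -0.07 and 0.07 m) or (height (world z) of tin_a_center above 0.066 m and contact force between tin_a and the fingers above 0.5 N and height (world z) of each of tin_c_center, tin_b_center below 0.048 m and y of tin_c_center in the frame of tray above 0.07 m and y of tin_b_center in the frame of tray between -0.07 and 0.07 m) or (height (world z) of tin_b_center above 0.066 m and contact force between tin_b and the fingers above 0.5 N and height (world z) of each of tin_a_center, tin_c_center below 0.048 m and y of tin_a_center in the frame of tray above 0.07 m and y of tin_c_center in the frame of tray between -0.07 and 0.07 m) or (height (world z) of tin_b_center above 0.066 m and contact force between tin_b and the fingers above 0.5 N and height (world z) of each of tin_c_center, tin_a_center below 0.048 m and y of tin_c_center in the frame of tray above 0.07 m and y of tin_a_center in the frame of tray between -0.07 and 0.07 m) or (height (world z) of tin_c_center above 0.066 m and contact force between tin_c and the fingers above 0.5 N and height (world z) of each of tin_a_center, tin_b_center below 0.048 m and y of tin_a_center in the frame of tray above 0.07 m and y of tin_b_center in the frame of tray between -0.07 and 0.07 m) or (height (world z) of tin_c_center above 0.066 m and contact force between tin_c and the fingers above 0.5 N and height (world z) of each of tin_b_center, tin_a_center below 0.048 m and y of tin_b_center in the frame of tray above 0.07 m and y of tin_a_center in the frame of tray between -0.07 and 0.07 m))), for 0.2 s.
At the end, for the whole second after the job is handed in: Heaviest tin in the fingers, centre over 170 mm above the work surface, within 0.35 rad of upright, still (0.05 m/s), over the tray; both lighter tins (each under 4.5 N) at rest on its floor, untouched, upright within 0.15 rad, within 40 mm of their starts ((((height (world z) of tin_a_center above 0.17 m and angle between tin_a_center's own z axis and vertical below 0.35 rad and linear speed of tin_a below 0.05 m/s and contact force between tin_a and the fingers above 1 N and x of tin_a_center in the frame of tray between -0.16 and 0.16 m and y of tin_a_center in the frame of tray between -0.24 and 0.24 m) and (distance of tin_b_center from where it was at the start of the episode below 0.04 m and height (world z) of tin_b_center below 0.048 m and angle between tin_b_center's own z axis and vertical below 0.15 rad and linear speed of tin_b below 0.03 m/s and contact force between tin_b and tray between 0.2 and 4.5 N and contact force between tin_b and the arm below 0.1 N and contact force between tin_b and the fingers below 0.1 N) and (distance of tin_c_center from where it was at the start of the episode below 0.04 m and height (world z) of tin_c_center below 0.048 m and angle between tin_c_center's own z axis and vertical below 0.15 rad and linear speed of tin_c below 0.03 m/s and contact force between tin_c and tray between 0.2 and 4.5 N and contact force between tin_c and the arm below 0.1 N and contact force between tin_c and the fingers below 0.1 N)) or ((height (world z) of tin_b_center above 0.17 m and angle between tin_b_center's own z axis and vertical below 0.35 rad and linear speed of tin_b below 0.05 m/s and contact force between tin_b and the fingers above 1 N and x of tin_b_center in the frame of tray between -0.16 and 0.16 m and y of tin_b_center in the frame of tray between -0.24 and 0.24 m) and (distance of tin_a_center from where it was at the start of the episode below 0.04 m and height (world z) of tin_a_center below 0.048 m and angle between tin_a_center's own z axis and vertical below 0.15 rad and linear speed of tin_a below 0.03 m/s and contact force between tin_a and tray between 0.2 and 4.5 N and contact force between tin_a and the arm below 0.1 N and contact force between tin_a and the fingers below 0.1 N) and (distance of tin_c_center from where it was at the start of the episode below 0.04 m and height (world z) of tin_c_center below 0.048 m and angle between tin_c_center's own z axis and vertical below 0.15 rad and linear speed of tin_c below 0.03 m/s and contact force between tin_c and tray between 0.2 and 4.5 N and contact force between tin_c and the arm below 0.1 N and contact force between tin_c and the fingers below 0.1 N)) or ((height (world z) of tin_c_center above 0.17 m and angle between tin_c_center's own z axis and vertical below 0.35 rad and linear speed of tin_c below 0.05 m/s and contact force between tin_c and the fingers above 1 N and x of tin_c_center in the frame of tray between -0.16 and 0.16 m and y of tin_c_center in the frame of tray between -0.24 and 0.24 m) and (distance of tin_a_center from where it was at the start of the episode below 0.04 m and height (world z) of tin_a_center below 0.048 m and angle between tin_a_center's own z axis and vertical below 0.15 rad and linear speed of tin_a below 0.03 m/s and contact force between tin_a and tray between 0.2 and 4.5 N and contact force between tin_a and the arm below 0.1 N and contact force between tin_a and the fingers below 0.1 N) and (distance of tin_b_center from where it was at the start of the episode below 0.04 m and height (world z) of tin_b_center below 0.048 m and angle between tin_b_center's own z axis and vertical below 0.15 rad and linear speed of tin_b below 0.03 m/s and contact force between tin_b and tray between 0.2 and 4.5 N and contact force between tin_b and the arm below 0.1 N and contact force between tin_b and the fingers below 0.1 N)))); the arm keeps its last pose, push and grip.
It fails at once if a tin is tipped over (more than 0.6 rad) (angle between any of tin_a_center, tin_b_center, tin_c_center's own z axis and vertical above 0.6 rad).
It fails at once if another thing in the tray or on the shelf is moved more than 30 mm (distance of any of lever_1, lever_2, valve_tool, padlock, mug, spanner from where it was at the start of the episode above 0.03 m).
It also fails if it takes over 72 s, if anything falls off the work surface, if the arm or the gripper's body presses on something with over 40 N, if the wrist force passes 120 N, or if a joint passes its speed limit or range.

## Working session

There is one attempt and no reset: what is moved stays moved. The work goes in short steps, Python scripts to look and compute and a shell command to move; the robot and the scene stay as the last step left them, time stands still between calls to the robot, and variables do not carry over. Pictures are saved under pics/ and viewed, at most 10 in all, crops included, and the job is handed in when it is done.

```bash
mkdir -p pics; ls; python3 - <<'E'
from station import bot
import cv2,numpy as np
for n in("scene","top"):
    cv2.imwrite(f"pics/{n}0.png",bot.capture(n)); m=bot.camera_model(n); print(n,np.round(m["camera_matrix"],1).tolist(),np.round(m["extrinsics"],4).tolist())
s=bot.read_state()
for k in s: print(k,np.round(s[k],3).tolist())
E
```

```text
pics
scene [[516.0, 0.0, 315.4], [0.0, 516.0, 199.2], [0.0, 0.0, 1.0]] [[-0.395, 0.9187, 0.0024, 0.2495], [0.7025, 0.3037, -0.6436, -0.3591], [-0.592, -0.2525, -0.7654, 1.989], [0.0, 0.0, 0.0, 1.0]]
top [[511.3, 0.0, 325.5], [0.0, 511.3, 203.3], [0.0, 0.0, 1.0]] [[-0.0815, -0.9967, -0.0039, 0.0316], [-0.9686, 0.0802, -0.2354, 0.5809], [0.2349, -0.0154, -0.9719, 1.2472], [0.0, 0.0, 0.0, 1.0]]
clock 0.1
q [-1.277, 0.412, -0.013, 1.597, 0.006, 1.134, -0.082]
qvel [-0.002, -0.002, -0.001, -0.002, 0.0, 0.002, 0.0]
joint_efforts [0.003, -60.183, 0.684, -30.009, 0.014, 0.007, -0.0]
position [0.221, 0.584, 0.231]
eef_rot [[-0.935, 0.354, -0.0], [0.354, 0.935, -0.001], [-0.0, -0.001, -1.0]]
contact_force [1.027, 0.578, 0.482]
ft_torque [0.012, -0.019, 0.031]
finger_force 0.0
finger_gap 0.085
```

View pics/scene0.png

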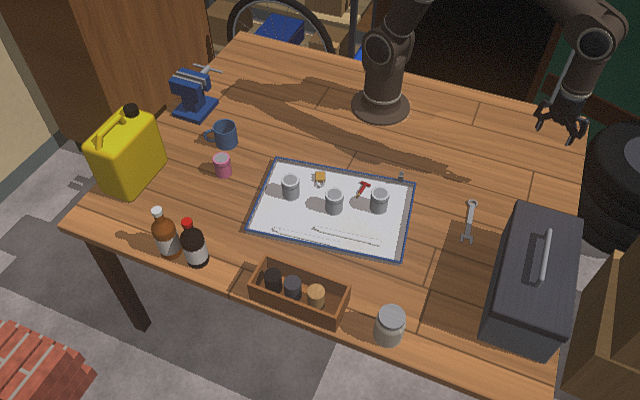

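View pics/top0.png

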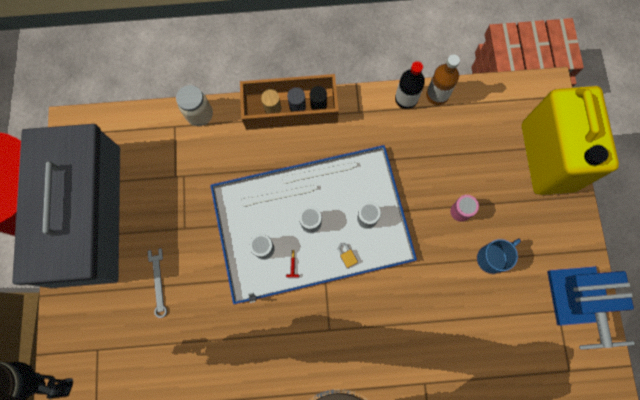

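The scene view shows the three tins with lids near (291,181), (334,194) and (379,194). In the top view they are near (369,213), (311,217) and (263,244). In the top view the robot's left tin is the one at (263,244). I'll enlarge to refine the lid centres.

```bash
python3 - <<'E'
import cv2,numpy as np
a=cv2.imread("pics/top0.png")[185:310,225:425]; b=cv2.imread("pics/scene0.png")[155:230,265:425]
a=cv2.resize(a,None,fx=4,fy=4,interpolation=cv2.INTER_CUBIC)[:,:800]
cv2.imwrite("pics/topc.png",a); cv2.imwrite("pics/scenec.png",cv2.resize(b,None,fx=5,fy=5,interpolation=cv2.INTER_CUBIC))
E
```

```text
(no output)
```

View pics/topc.png

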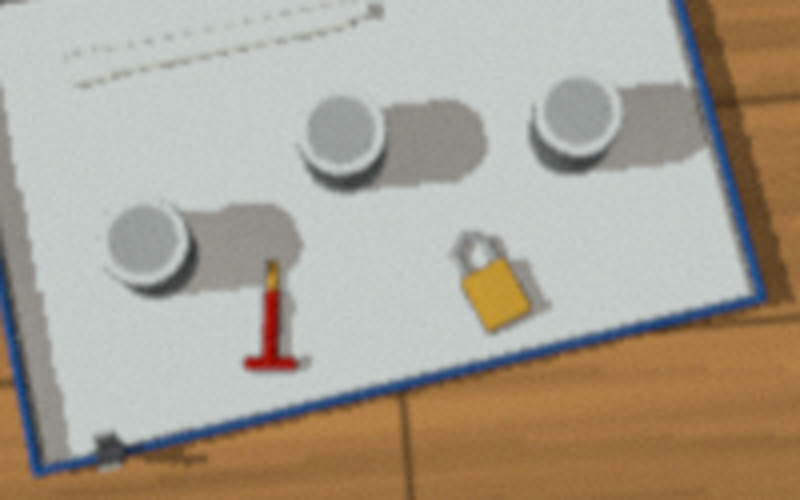

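View pics/scenec.png

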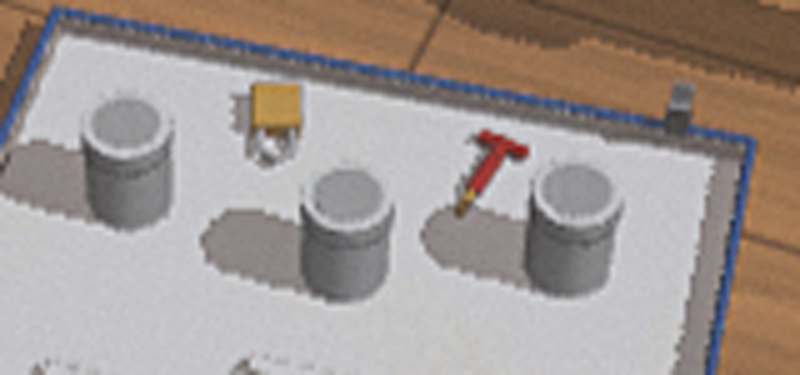

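```bash
cat > h.py <<'E'
import cv2,numpy as np
from station import bot
def tri(pt,ps):
    P=[]
    for n in("top","scene"):
        m=bot.camera_model(n); P.append(np.array(m["camera_matrix"])@np.array(m["extrinsics"])[:3])
    X=cv2.triangulatePoints(P[0],P[1],np.array(pt,float).T,np.array(ps,float).T); X=(X[:3]/X[3]).T
    for x in X: print("reproj",[np.round((p@np.r_[x,1])[:2]/(p@np.r_[x,1])[2],1).tolist() for p in P])
    return X
def shift(p):
    "tool-axis shift in mm from the present TCP to world p"
    s=bot.read_state(); return np.round(np.array(s["eef_rot"]).T@(np.array(p)-s["position"])*1000,1)
E
python3 - <<'E'
from h import *
T=(np.array([[146,241],[342,131],[577,112],[38,470],[763,297]])+.5)/4-.5+[225,185]
S=(np.array([[576,191],[348,196],[128,126],[752,142],[55,12]])+.5)/5-.5+[265,155]
X=tri(T,S);print(np.round(X,4))
d=X[3]-X[4];print("tray y dir deg",np.degrees(np.arctan2(d[1],d[0])))
for x in X[:3]: print(shift([x[0],x[1],0.14]))
E
```

```text
reproj [[260.9, 245.0], [379.6, 192.8]]
reproj [[310.0, 217.4], [334.1, 193.8]]
reproj [[368.8, 212.7], [290.1, 179.8]]
reproj [[233.8, 302.2], [414.8, 183.0]]
reproj [[415.4, 258.9], [275.6, 157.0]]
[[ 0.4858  0.1545  0.0762]
 [ 0.5461  0.0263  0.0766]
 [ 0.5464 -0.1241  0.0756]
 [ 0.3532  0.2373  0.0226]
 [ 0.4256 -0.238   0.0206]]
tray y dir deg 98.65937527833053
[-399.7 -308.    91. ]
[-501.4 -406.6   91.2]
[-554.9 -547.2   91.4]
```

```bash
python3 -m jog '0 0 0 -20 -15 0 1;0 0 0 -40 -31 0 1;0 0 0 -45 -35 0 1;0 0 0 -45 -35 0 1;0 0 0 -45 -35 10 1;0 0 0 -45 -35 10 1;0 0 0 -45 -35 10 1;0 0 0 -45 -35 10 1'; python3 -c "
from h import *
print(shift([.4858,.1545,.14]))"
```

```text
clock: 1.1
position: [0.4399, 0.2266, 0.191]
eef_rot: [[-0.935, 0.354, 0.0], [0.354, 0.935, 0.0], [-0.0, 0.0, -1.0]]
contact_force: [0.1, 1.1, -1.0]
finger_gap: 0.0854
finger_force: 0.0
[-68.5 -51.2  51. ]
```

```bash
python3 -m jog '0 0 0 -30 -21 10 1;0 0 0 -25 -20 15 1;0 0 0 -13 -10 15 1;0 0 0 0 0 11 1;0 0 0 0 0 0 1;0 0 0 0 0 0 1'; python3 -c "
from h import *
cv2.imwrite('pics/t1.png',cv2.resize(np.hstack([bot.capture('top')[160:310,200:420],bot.capture('scene')[110:260,240:440]]),None,fx=1.9,fy=1.9,interpolation=cv2.INTER_CUBIC))
print(shift([.4858,.1545,.035]))"
```

```text
clock: 1.85
position: [0.4846, 0.1577, 0.1406]
eef_rot: [[-0.936, 0.352, 0.0], [0.352, 0.936, 0.001], [-0.0, 0.001, -1.0]]
contact_force: [0.4, 0.3, 0.3]
finger_gap: 0.0855
finger_force: 0.0
[ -2.   -2.5 105.8]
```

View pics/t1.png

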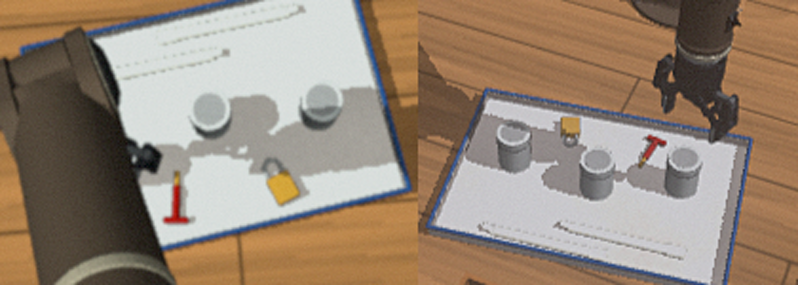

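The picture shows the open gripper above the left tin, with the fingertips at about (665,105) and (722,135) either side of its axis. I'll go down now.

```bash
python3 -m jog '0 0 0 -1 -2 15 1;0 0 0 -1 0 25 1;0 0 0 0 0 25 1;0 0 0 0 0 20 1;0 0 0 0 0 14 1;0 0 0 0 0 7 1;0 0 0 0 0 0 1'; python3 -m jog '0 0 0 0 0 0 -1;0 0 0 0 0 0 -1;0 0 0 0 0 0 -1;0 0 0 0 0 0 -1;0 0 0 0 0 0 -1;0 0 0 0 0 0 -1;0 0 0 0 0 0 -1;0 0 0 0 0 0 -1'
```

```text
clock: 2.82
position: [0.4859, 0.1539, 0.034]
eef_rot: [[-0.935, 0.354, -0.0], [0.354, 0.935, -0.0], [0.0, -0.0, -1.0]]
contact_force: [-0.0, 0.5, 0.1]
finger_gap: 0.0853
finger_force: 0.0
clock: 3.82
position: [0.4868, 0.1545, 0.0354]
eef_rot: [[-0.935, 0.354, 0.002], [0.354, 0.935, 0.001], [-0.001, 0.002, -1.0]]
contact_force: [-1.0, 0.5, 4.6]
finger_gap: 0.055
finger_force: 62.6
```

```bash
python3 -m jog '0 0 0 0 0 -8 -1;0 0 0 0 0 -15 -1;0 0 0 0 0 -15 -1;0 0 0 0 0 -7 -1;0 0 0 0 0 0 -1;0 0 0 0 0 0 -1;0 0 0 0 0 0 -1;0 0 0 0 0 0 -1'; python3 -m jog '0 0 0 0 0 0 -1;0 0 0 0 0 0 -1;0 0 0 0 0 0 -1'
```

```text
clock: 4.82
position: [0.4858, 0.1538, 0.0789]
eef_rot: [[-0.935, 0.354, -0.001], [0.354, 0.935, -0.0], [0.0, -0.001, -1.0]]
contact_force: [0.5, 0.9, -2.7]
finger_gap: 0.0551
finger_force: 64.0
clock: 5.2
position: [0.486, 0.1539, 0.0793]
eef_rot: [[-0.935, 0.354, 0.0], [0.354, 0.935, -0.0], [-0.0, -0.0, -1.0]]
contact_force: [0.2, 0.5, -3.0]
finger_gap: 0.0548
finger_force: 64.0
```

```bash
python3 -m jog '0 0 0 0 0 12 -1;0 0 0 0 0 15 -1;0 0 0 0 0 11 -1;0 0 0 0 0 6 -1;0 0 0 0 0 0 -1;0 0 0 0 0 0 -1'; python3 -m jog '0 0 0 0 0 0 1;0 0 0 0 0 0 1;0 0 0 0 0 0 1;0 0 0 0 0 0 1;0 0 0 0 0 0 1;0 0 0 0 0 0 1'
```

```text
clock: 5.95
position: [0.4854, 0.1537, 0.0354]
eef_rot: [[-0.935, 0.354, -0.001], [0.354, 0.935, -0.0], [0.001, -0.001, -1.0]]
contact_force: [-3.2, -1.7, 6.0]
finger_gap: 0.0554
finger_force: 64.3
clock: 6.7
position: [0.486, 0.154, 0.0353]
eef_rot: [[-0.935, 0.354, -0.0], [0.354, 0.935, -0.0], [-0.0, -0.0, -1.0]]
contact_force: [0.1, -0.9, -0.2]
finger_gap: 0.0854
finger_force: 0.0
```

```bash
python3 -m jog '0 0 0 0 0 -15 1;0 0 0 0 0 -35 1;0 0 0 0 0 -35 1;0 0 0 0 0 -20 1;0 0 0 -25 -24 0 1;0 0 0 -35 -34 0 1;0 0 0 -30 -29 0 1;0 0 0 -11 -11 0 1'; python3 -m jog '0 0 0 0 0 0 1;0 0 0 0 0 0 1';  python3 -c "
from h import *
cv2.imwrite('pics/t2.png',cv2.resize(np.hstack([bot.capture('top')[160:310,200:420],bot.capture('scene')[110:260,240:440]]),None,fx=1.9,fy=1.9,interpolation=cv2.INTER_CUBIC))
print(shift([.5461,.0263,.035]))"
```

```text
clock: 7.7
position: [0.5467, 0.0237, 0.1415]
eef_rot: [[-0.934, 0.357, 0.002], [0.357, 0.934, -0.001], [-0.002, -0.0, -1.0]]
contact_force: [-0.3, 0.7, -0.7]
finger_gap: 0.0856
finger_force: 0.0
clock: 7.95
position: [0.5452, 0.0283, 0.1404]
eef_rot: [[-0.936, 0.352, -0.0], [0.352, 0.936, 0.001], [0.001, 0.001, -1.0]]
contact_force: [-0.2, -0.1, -0.1]
finger_gap: 0.0857
finger_force: 0.0
[ -1.6  -1.7 105.3]
```

View pics/t2.png

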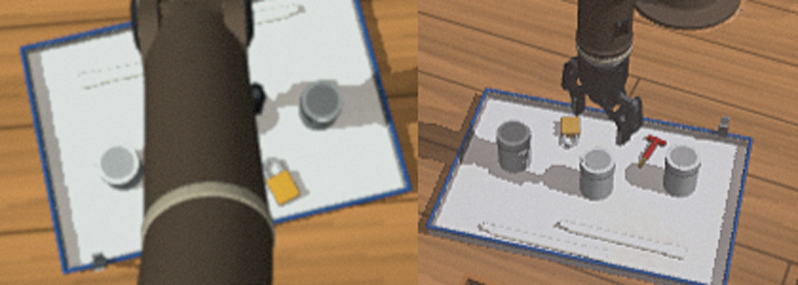

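The left tin stands back where it was, with its lid at about (683,157) in the scene half. The gripper straddles the middle tin and nothing else has moved.

```bash
python3 -m jog '0 0 0 0 0 15 1;0 0 0 0 0 25 1;0 0 0 0 0 25 1;0 0 0 0 0 20 1;0 0 0 0 0 13 1;0 0 0 0 0 7 1;0 0 0 0 0 0 1'; python3 -m jog '0 0 0 0 0 0 -1;0 0 0 0 0 0 -1;0 0 0 0 0 0 -1;0 0 0 0 0 0 -1;0 0 0 0 0 0 -1;0 0 0 0 0 0 -1;0 0 0 0 0 0 -1;0 0 0 0 0 0 -1'
```

```text
clock: 8.93
position: [0.5456, 0.0266, 0.035]
eef_rot: [[-0.935, 0.354, -0.001], [0.354, 0.935, -0.0], [0.0, -0.0, -1.0]]
contact_force: [0.6, -0.3, -0.2]
finger_gap: 0.0853
finger_force: 0.0
clock: 9.93
position: [0.5465, 0.0266, 0.0363]
eef_rot: [[-0.935, 0.354, 0.002], [0.354, 0.935, 0.0], [-0.001, 0.001, -1.0]]
contact_force: [-1.2, -0.5, 5.8]
finger_gap: 0.0549
finger_force: 63.1
```

```bash
python3 -m jog '0 0 0 0 0 -8 -1;0 0 0 0 0 -15 -1;0 0 0 0 0 -15 -1;0 0 0 0 0 -7 -1;0 0 0 0 0 0 -1;0 0 0 0 0 0 -1;0 0 0 0 0 0 -1;0 0 0 0 0 0 -1'; python3 -m jog '0 0 0 0 0 0 -1;0 0 0 0 0 0 -1;0 0 0 0 0 0 -1'
```

```text
clock: 10.92
position: [0.5455, 0.0265, 0.0799]
eef_rot: [[-0.935, 0.354, -0.001], [0.354, 0.935, -0.0], [0.001, -0.0, -1.0]]
contact_force: [0.3, 0.7, -0.8]
finger_gap: 0.0552
finger_force: 63.5
clock: 11.3
position: [0.5457, 0.0265, 0.0803]
eef_rot: [[-0.935, 0.354, -0.0], [0.354, 0.935, 0.0], [0.0, 0.0, -1.0]]
contact_force: [0.4, -0.8, -1.3]
finger_gap: 0.0545
finger_force: 63.5
```

```bash
python3 -m jog '0 0 0 0 0 12 -1;0 0 0 0 0 15 -1;0 0 0 0 0 11 -1;0 0 0 0 0 6 -1;0 0 0 0 0 0 -1;0 0 0 0 0 0 -1'; python3 -m jog '0 0 0 0 0 0 1;0 0 0 0 0 0 1;0 0 0 0 0 0 1;0 0 0 0 0 0 1;0 0 0 0 0 0 1;0 0 0 0 0 0 1'; python3 -m jog '0 0 0 0 0 -15 1;0 0 0 0 0 -35 1;0 0 0 0 0 -35 1;0 0 0 0 0 -20 1;0 0 0 -12 -30 0 1;0 0 0 -18 -45 0 1;0 0 0 -16 -45 0 1;0 0 0 -8 -20 0 1'; python3 -m jog '0 0 0 0 0 0 1;0 0 0 0 0 0 1;0 0 0 0 0 0 1';  python3 -c "
from h import *
cv2.imwrite('pics/t3.png',cv2.resize(np.hstack([bot.capture('top')[160:310,200:420],bot.capture('scene')[110:260,240:440]]),None,fx=1.9,fy=1.9,interpolation=cv2.INTER_CUBIC))
print(shift([.5464,-.1241,.035]))"
```

```text
clock: 12.05
position: [0.5455, 0.0264, 0.0363]
eef_rot: [[-0.935, 0.354, -0.0], [0.354, 0.935, 0.0], [0.0, -0.0, -1.0]]
contact_force: [-2.9, 0.5, 4.2]
finger_gap: 0.0552
finger_force: 63.4
clock: 12.8
position: [0.5458, 0.0266, 0.0363]
eef_rot: [[-0.935, 0.354, 0.0], [0.354, 0.935, 0.0], [-0.0, 0.0, -1.0]]
contact_force: [-0.1, -0.1, 0.0]
finger_gap: 0.0854
finger_force: 0.0
clock: 13.8
position: [0.5463, -0.127, 0.1426]
eef_rot: [[-0.934, 0.357, 0.001], [0.357, 0.934, -0.001], [-0.001, -0.001, -1.0]]
contact_force: [1.1, 0.5, 0.5]
finger_gap: 0.0854
finger_force: 0.0
clock: 14.18
position: [0.5469, -0.1218, 0.1415]
eef_rot: [[-0.936, 0.352, 0.0], [0.352, 0.936, 0.001], [0.0, 0.001, -1.0]]
contact_force: [-0.8, -0.3, -0.6]
finger_gap: 0.0852
finger_force: 0.0
[ -0.3  -1.9 106.3]
```

View pics/t3.png

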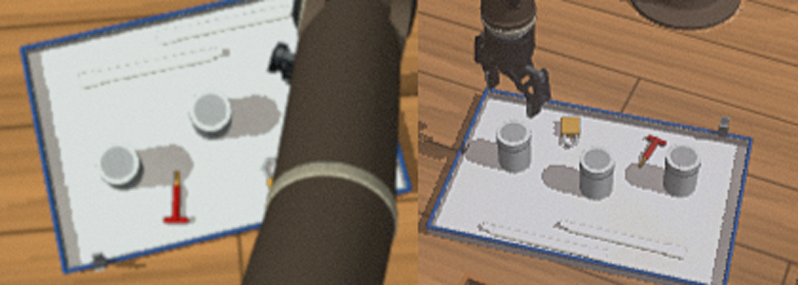

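The left and middle tins stand back in place at (120,163) and (211,113) in the top half. The gripper is over the right tin, so I'll go down.

```bash
python3 -m jog '0 0 0 0 0 15 1;0 0 0 0 0 25 1;0 0 0 0 0 25 1;0 0 0 0 0 20 1;0 0 0 0 0 14 1;0 0 0 0 0 7 1;0 0 0 0 0 0 1'; python3 -m jog '0 0 0 0 0 0 -1;0 0 0 0 0 0 -1;0 0 0 0 0 0 -1;0 0 0 0 0 0 -1;0 0 0 0 0 0 -1;0 0 0 0 0 0 -1;0 0 0 0 0 0 -1;0 0 0 0 0 0 -1'; python3 -m jog '0 0 0 0 0 -8 -1;0 0 0 0 0 -15 -1;0 0 0 0 0 -15 -1;0 0 0 0 0 -7 -1;0 0 0 0 0 0 -1;0 0 0 0 0 0 -1;0 0 0 0 0 0 -1;0 0 0 0 0 0 -1'; python3 -m jog '0 0 0 0 0 0 -1;0 0 0 0 0 0 -1;0 0 0 0 0 0 -1'
```

```text
clock: 15.15
position: [0.5465, -0.1235, 0.035]
eef_rot: [[-0.935, 0.354, -0.001], [0.354, 0.935, 0.0], [0.001, -0.0, -1.0]]
contact_force: [-0.7, -0.1, 0.1]
finger_gap: 0.0854
finger_force: 0.0
clock: 16.15
position: [0.5472, -0.1238, 0.0363]
eef_rot: [[-0.935, 0.354, 0.001], [0.354, 0.935, -0.0], [-0.001, 0.0, -1.0]]
contact_force: [-1.7, -0.0, 6.9]
finger_gap: 0.0551
finger_force: 63.0
clock: 17.15
position: [0.5465, -0.1235, 0.0799]
eef_rot: [[-0.935, 0.354, -0.001], [0.354, 0.935, 0.0], [0.001, -0.0, -1.0]]
contact_force: [0.3, -0.5, -6.7]
finger_gap: 0.055
finger_force: 64.8
clock: 17.52
position: [0.5467, -0.1235, 0.0803]
eef_rot: [[-0.935, 0.354, -0.0], [0.354, 0.935, 0.0], [0.0, 0.0, -1.0]]
contact_force: [-0.4, 0.7, -6.3]
finger_gap: 0.0547
finger_force: 64.8
```

The right tin is the heaviest, at about 6.5 N against 2.9 N and 1.0 N. I'll keep hold of it and raise it.

```bash
python3 -m jog '0 0 0 0 0 -10 -1;0 0 0 0 0 -25 -1;0 0 0 0 0 -35 -1;0 0 0 0 0 -35 -1;0 0 0 0 0 -25 -1;0 0 0 0 0 -12 -1;0 0 0 0 0 -3 -1;0 0 0 0 0 0 -1';python3 -m jog '0 0 0 0 0 0 -1;0 0 0 0 0 0 -1;0 0 0 0 0 0 -1;0 0 0 0 0 0 -1;0 0 0 0 0 0 -1;0 0 0 0 0 0 -1;0 0 0 0 0 0 -1;0 0 0 0 0 0 -1'; python3 -c "
from h import *
cv2.imwrite('pics/t4.png',cv2.resize(np.hstack([bot.capture('top')[160:310,200:420],bot.capture('scene')[80:230,240:440]]),None,fx=1.9,fy=1.9,interpolation=cv2.INTER_CUBIC))"
```

```text
clock: 18.52
position: [0.5462, -0.1233, 0.2245]
eef_rot: [[-0.935, 0.354, -0.001], [0.354, 0.935, 0.0], [0.001, -0.0, -1.0]]
contact_force: [-0.2, -0.1, -7.4]
finger_gap: 0.0547
finger_force: 65.2
clock: 19.52
position: [0.5467, -0.1234, 0.2253]
eef_rot: [[-0.935, 0.354, -0.0], [0.354, 0.935, 0.0], [0.0, 0.0, -1.0]]
contact_force: [0.7, 0.3, -6.0]
finger_gap: 0.0549
finger_force: 65.2
```

View pics/t4.png

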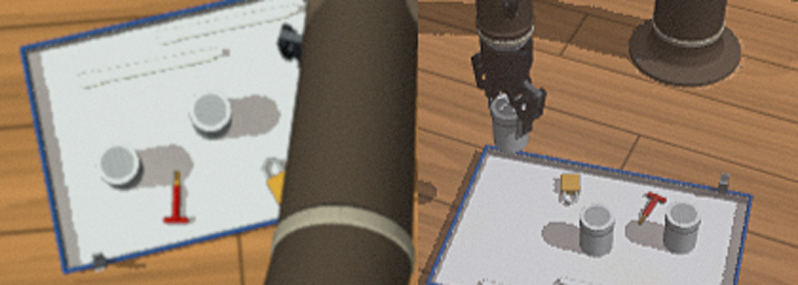

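The right tin hangs upright in the gripper at about (510,125). The other two stand in place at (597,230) and (682,228). I'm handing in.

```bash
python3 -c "
from station import bot
print(bot.hand_in())"
```

```text
the job is handed in; nothing more can be done
None
```

I lifted all three tins in order and handed in with the heaviest, the right one (about 6.5 N, against 2.9 N left and 1.0 N middle), held upright about 19 cm above the tray and the other two back in their places; hand-in gave no verdict.

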